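# Shut and bolt the test kiln

## Robot

A 6-joint arm with a two-finger parallel gripper is mounted at the origin on the work surface. World frame = base frame: x ahead of the robot, y to its left, z up, the work surface at z = 0. Lengths are in m, angles in degrees, forces in N, time in s.
With the tool pointing down it reaches from about 0.375 to 0.9 m from the base axis. Payload 3.1 kg.
Tool frame: the origin (TCP) lies at the centre of the arm's flange, where the gripper is bolted on; the fingertips stand 182 mm ahead of it and the grasp point (between the pads) lies 164 mm ahead of it; x points along the fingers, z is the direction in which the jaws open and shut, and the axes are right-handed (so a half turn about x gives the same grasp; the last joint's range is limited). The gripper opens to 87 mm and grips with 3 to 60 N. Pads are 19 mm wide; open, the fingers measure 117 mm over their backs; the gripper's body (75 mm by 190 mm) begins 51 mm behind the grasp point.
Start: joints at [-83.509, 30.224, 82.088, -0, 67.689, -10.227], TCP at [0.18, -0.599, 0.405] pointing down, gripper open.
Joint ranges: [-176.69, 176.69], [-43.24, 126.21], [12.49, 139.97], [-82, 262], [0, 151.66], [-163.58, 163.58]. Speed limits (degrees/s): [159.86, 159.86, 180, 180, 180, 180].

## Interface

Orientations are given as a 3x3 rotation matrix whose columns are the frame's x, y, z axes.
In Python, from rig import bot gives the robot as it stands.
- The arm moves only by the shell command python3 -m crank 'ROWS' [OPENING]. ROWS is JSON, a list of rows, each an object with "offset": the shift along the tool's x, y, z in m, a list of three; "spin": the turn about the tool's x in rad. A call has 1 to 12 rows; each row shifts and turns the commanded pose from where the row before left it, along the tool's axes as they then stand; what a row does not reach is not made up. A row lasts 1/10 s, in which the tool goes at most 50 mm and 8.59 degrees, less where a joint would pass 70% of its speed; a pose out of reach is approached as far as the arm can. A call is refused whole if a number of a shift passes 0.05 or a number of a turn 0.15, either way. A call with a gripper value outside its range is refused whole. OPENING is the finger opening in m, from 0 to 0.087, set as the call begins (- or left out, the last holds). The fingers move at their own pace and stop on an object; the grip force is fixed at half the most. Time passes only in rows, so rows that do not move let the fingers close. It gives the time, the measured TCP pose, the force and the opening at its end, in the units of the state.
- bot.read_state(): the state, without advancing time (a new reading comes with each control period).
- bot.capture(name): name is "side" or "top"; returns a dict with "pixels" (384x512x3 uint8, blue, green, red), "depth" (384x512 float32, m along the optical axis (not along the pixel's ray), 0 where there is no reading), "K" (3x3 intrinsics, pixels), "world_to_cam" (4x4, takes a point from world to camera coordinates). Camera axes: x right, y up, looking along -z (the intrinsics and any distortion apply to the point x, -y, -z); pixel columns grow to the right and rows downward; lengths in m; the calibration is good to about 2 mm. A picture is of the moment at which its call begins.
- bot.hand_in(): hands the job in, once; it reports no verdict.
Trained networks look in a picture, given as the dict that the camera call returned (one of the last four; its "shot" number tells which), for a name from the list of things; names that differ only in an ending like _2 or _b are one class to them, and where a whole thing is asked for, a point or a joint stands for the part that bears it (a point fixed in the world has none). Each returns a list of dicts, best first, with "p" (0 to 1); they miss things now and then, are a little off and sometimes report something else, mostly with a low value. They report only what shows in the picture. A call takes as long as a camera call.
- bot.regions_of(label, picture): "region" (384x512 bool, what is visible of it) and "extent" ([centre column, centre row, width, height] in pixels, round what is visible of it).
The state is a dict: "time_s": time; "joint_positions": joint angles; "qvel": joint speeds; "tau": joint torques, N m; "position": TCP position; "tcp_rot": TCP orientation; "force": force on the tool from outside, world axes, zero at the start; "moment": the same for the moment, N m; "opening": opening from 0.0 (shut) to 1.0 (fully open).
Only numpy, scipy, OpenCV 4.12 (cv2) and the standard library are available. Lean on these libraries where they do the work, as an engineer would, in place of code of your own. Each camera call takes 0.05 s, during which the arm holds its last target.

## Task

Slide the small kiln's lid fully shut, then push the red-knobbed bolt across into the brass keeper until you feel it bear firmly on the sprung pad hidden inside, and leave it resting there. Press the pad gently: about 10 N on it is plenty, over 20 N damages it; let go at the end and leave the tiles and other things around the kiln where they are.

Things in the scene. Friction and masses are not known exactly. Their poses are not given: they have to be found in the camera images.
- kiln: fixed grey test kiln with white brick top, 340 (x) x 380 (y) mm, top 170 mm above the table. Origin on the table, at the middle in x; the kiln spans y -200 to 180 mm. Its x points away from the robot, along the bolt; its y is the way the lid opens. The lid runs in rails on top, its upper face 200 mm above the table. Tiles lie on the ledge at y -200 to -140.
- lid (a joint): how far the lid is open, m: 0 shut against its stop, up to 0.13, growing along the kiln's +y. Sliding it takes about 3 N (plus 0.8 N at 0.1 m/s); it stays where it is left. The stop is rigid.
- lid_handle (a point): middle of the lid's dark bar handle: a round bar 12 mm thick and 90 mm long along the kiln's x, its centre line 242 mm above the table with free space under it (36 mm to the lid), on a post at each end. It moves with the lid, 110 mm on the +y side of the bolt.
- bolt: steel barrel bolt on the lid: rod 16 mm thick, 177 mm long, round tip, along the kiln's x; slides to +x into the keeper through two straps (232 mm above the table). Origin on its axis, 216 mm above the table; x to its tip. Travel 85 mm; sliding takes 4 N; stays where left. It rides on the lid, so meets the keeper's mouth only with the lid shut; the tip can draw the lid in over the last few mm.
- bolt_knob (a point): on the axis of the bolt's red upright knob (cylinder 18 mm across, top 262 mm above the table, 38 mm of it free above the rod), 246 mm above the table; 167 mm behind the bolt's tip. The rod ends 10 mm behind the knob's axis. Drawn back fully, the knob is 106 mm short of the nearer strap.
- bolt_tip (a point): the end point of the bolt's rounded tip, on its axis. At the start it is 18 to 30 mm short of the keeper's mouth.
- keeper_mouth (a point): centre of the keeper's mouth, on the bolt's line, 216 mm above the table; x points into the keeper (the kiln's x). The keeper is the brass block on the kiln's far rim: 48 mm wide, its top 238 mm above the table, 60 mm long, with a channel 19 mm wide.
- cup: closed inner end of the keeper with the sprung pad that the tip meets. Origin at the mouth. The pad is hidden and its set screw puts it anywhere from 18 to 36 mm behind the mouth: it must be felt. It yields 1 mm per 3 N and bottoms after 10 mm. On letting go it pushes the bolt back slightly until the bolt's friction (4 N) holds it, still touching.
- disc_a: round tile, 52 mm across, 12 mm high, cream with green glaze, lying on the kiln's top ledge; origin under its centre (bystander)
- disc_b: a second such tile on the ledge; origin under its centre (bystander)
- disc_c: round green-glazed tile, 64 mm across, 12 mm high, on the table; origin under its centre (bystander)
- glaze_jar: green jar with white cap, 72 mm across, 100 mm high, on the table; origin under its centre (bystander)
- bowl: terracotta bowl, 110 mm across, 50 mm high; origin under its centre (bystander)
- glaze_brush: brush lying on the table; origin under its middle (bystander)
- prop_post: white kiln post, 45 x 45 x 100 mm, standing; origin under its centre (bystander)
- kiln_ring: white ceramic ring, 80 mm outside, 18 mm high; origin under its centre (bystander)

How it is judged:
By the outcome, as a careful person would: the job done as asked, in the order asked, and still so for the second after the job is handed in, with the robot touching nothing.
It also fails if it takes over 48 s, if anything falls off the work surface, if the arm or the gripper's body presses on something with over 40 N, if the wrist force passes 120 N, or if a joint passes its speed limit or range.

## Working session

There is one attempt and no reset: what is moved stays moved. The work goes in short steps, Python scripts to look and compute and a shell command to move; the robot and the scene stay as the last step left them, time stands still between calls to the robot, and variables do not carry over. Pictures are saved under pics/ and viewed, and the job is handed in when it is done.

```bash
mkdir -p pics; ls; cat > h.py <<'E'
import numpy as np,cv2
from rig import bot
def unproj(pic,u,v,d=None):
    K=np.array(pic["K"]);T=np.linalg.inv(np.array(pic["world_to_cam"]))
    u=np.asarray(u,float);v=np.asarray(v,float)
    if d is None: d=pic["depth"][v.astype(int),u.astype(int)]
    x=(u-K[0,2])/K[0,0]*d;y=(v-K[1,2])/K[1,1]*d
    P=np.stack([x,-y,-d,np.ones_like(x)],-1)
    return (P@T.T)[...,:3]
def ray_z(pic,u,v,z):
    a=unproj(pic,u,v,np.ones_like(np.asarray(u,float)));C=np.linalg.inv(np.array(pic["world_to_cam"]))[:3,3]
    s=(z-C[2])/(a[...,2]-C[2]);return C+(a-C)*s[...,None]
def save(pic,name): cv2.imwrite("pics/"+name,pic["pixels"])
E
python3 - <<'E'
from h import *
import pickle
print(bot.read_state())
for n in("top","side"):
    p=bot.capture(n);save(p,n+"0.png");print(n,p["K"],p["world_to_cam"],p.keys())
    pickle.dump(p,open(n+"0.pkl","wb"))
    for l in("kiln","lid","lid_handle","bolt","bolt_knob","bolt_tip","keeper_mouth","cup"):
        try:
            r=bot.regions_of(l,p)
        except Exception as e: print(l,e);continue
        for q in r[:2]:
            m=q["region"];v,u=np.nonzero(m);P=unproj(p,u,v);P=P[p["depth"][v,u]>0]
            print(l,round(q["p"],2),np.round(q["extent"]),np.round(np.median(P,0),3) if len(P) else None, np.round(P.max(0),3) if len(P) else None)
print(bot.read_state()["time_s"])
E
```

```text
pics
{'time_s': 0.0, 'joint_positions': array([-8.35090698e+01,  3.02799991e+01,  8.21583753e+01,  1.53774528e-05,
        6.76867850e+01, -1.02282173e+01]), 'qvel': array([ 0.00114996, -0.05057975,  0.04587224, -0.04014175, -0.10062532,
        0.08228867]), 'tau': array([ 3.57149020e-04, -4.40044284e+01, -1.76591420e+01,  6.30803942e-02,
        5.82025596e-02, -1.71801908e-04]), 'position': array([ 0.17977891, -0.59822106,  0.40374907]), 'tcp_rot': array([[-2.46695487e-04,  9.57726486e-01,  2.87680233e-01],
       [ 2.17046642e-03,  2.87680077e-01, -9.57724106e-01],
       [-9.99997614e-01,  3.88134072e-04, -2.14968256e-03]]), 'force': array([ 0.15177244, -0.70399154, -0.63707281]), 'moment': array([-0.00563344,  0.03106213, -0.00306237]), 'opening': 0.9990820822912869}
top [[451.77204971   0.         258.20936063]
 [  0.         451.77204971 193.38457585]
 [  0.           0.           1.        ]] [[-1.46420309e-03 -9.99977554e-01  6.53819292e-03 -8.45626505e-03]
 [ 9.98418046e-01 -1.09436208e-03  5.62157264e-02 -5.34261975e-01]
 [-5.62073094e-02  6.61016104e-03  9.98397238e-01 -
[... 1090 characters left out ...]
 0.81 [289. 221. 145. 143.] [ 0.615 -0.127  0.17 ] [0.89  0.375 0.263]
lid 0.68 [191. 147.   8.  29.] [0.324 0.4   0.018] [0.343 0.493 0.025]
lid 0.55 [281. 178.  85.  66.] [ 0.608 -0.039  0.2  ] [0.777 0.361 0.263]
lid_handle 0.92 [281. 180.  80.  65.] [ 0.608 -0.039  0.2  ] [0.724 0.361 0.263]
bolt 0.78 [279. 181.  64.  17.] [ 0.586 -0.047  0.222] [ 0.688 -0.006  0.263]
bolt 0.45 [196. 361.  54.  47.] [ 0.372 -0.425  0.021] [ 0.431 -0.373  0.053]
bolt_knob 0.55 [278. 178.  56.  18.] [ 0.578 -0.047  0.223] [ 0.686 -0.012  0.263]
bolt_tip 0.78 [280. 179.  56.  17.] [ 0.585 -0.048  0.222] [ 0.688 -0.012  0.263]
bolt_tip 0.16 [289. 221. 143. 146.] [ 0.614 -0.129  0.17 ] [0.888 0.375 0.263]
0.9
```

```bash
python3 - <<'E'
import pickle,cv2
t=pickle.load(open("top0.pkl","rb"));s=pickle.load(open("side0.pkl","rb"))
cv2.imwrite("pics/topz.png",cv2.resize(t["pixels"][95:235,190:350],None,fx=5,fy=4.2857*1,interpolation=cv2.INTER_CUBIC))
cv2.imwrite("pics/sidez.png",cv2.resize(s["pixels"][120:310,180:380],None,fx=3.0,fy=3.0,interpolation=cv2.INTER_CUBIC))
E
```

```text
(no output)
```

View pics/top0.png

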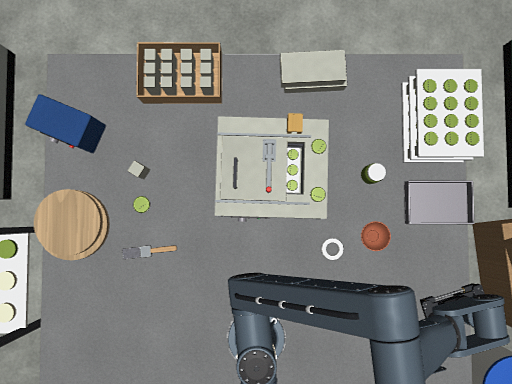

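View pics/side0.png

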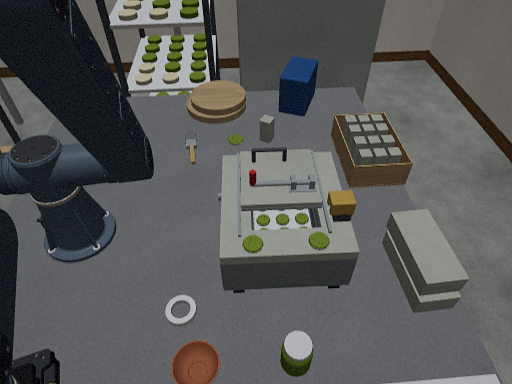

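```bash
sleep 1
```

```text
(no output)
```

View pics/topz.png

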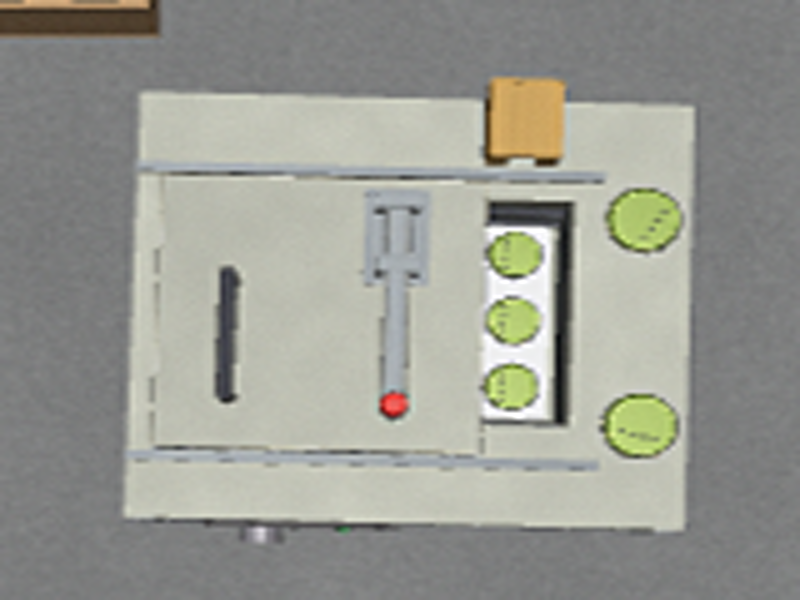

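View pics/sidez.png

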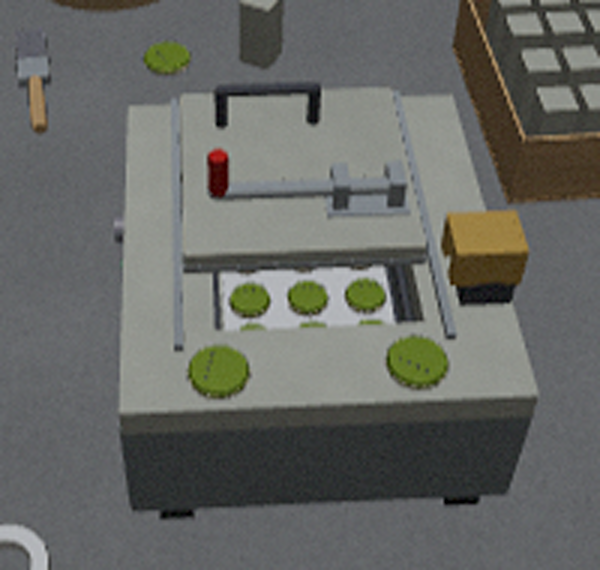

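Top view: the lid is open. Handle at about (235,172), red knob at (268,189), keeper at (295,123), and two tiles on the ledge at (319,146) and (318,194). The kiln's yaw is slight. Next I'll measure these precisely.

```bash
cat > meas.py <<'E'
from h import *
def meas(pic,tag):
    hsv=cv2.cvtColor(pic["pixels"],cv2.COLOR_BGR2HSV).astype(int);H,S,V=hsv[...,0],hsv[...,1],hsv[...,2]
    vv,uu=np.mgrid[:384,:512];P=unproj(pic,uu,vv);P[pic["depth"]==0]=9
    box=(P[...,0]>.38)&(P[...,0]<.9)&(P[...,1]>-.3)&(P[...,1]<.25)
    def rep(n,m):
        q=P[m]
        if len(q)==0: print(tag,n,"none");return
        print(tag,n,len(q),"px",np.round([uu[m].mean(),vv[m].mean()],1),"med",np.round(np.median(q,0),4),"min",np.round(q.min(0),4),"max",np.round(q.max(0),4));return q
    rep("knob",box&((H<8)|(H>172))&(S>150)&(P[...,2]>.2))
    rep("keeper",box&(H>10)&(H<25)&(S>100)&(P[...,2]>.18))
    rep("keepertop",box&(H>10)&(H<25)&(S>100)&(abs(P[...,2]-.238)<.006))
    q=rep("handle",box&(V<90)&(P[...,2]>.235)&(P[...,2]<.262))
    if q is not None:
        c=q-q.mean(0);w=np.linalg.svd(c[:,:2],full_matrices=False)[2][0];print("  handle dir",np.degrees(np.arctan2(w[1],w[0])), (c[:,:2]@w).min(),(c[:,:2]@w).max())
    q=rep("rod",box&(P[...,2]>.215)&(P[...,2]<.23)&(P[...,1]<0)&(V>90)&(S<80))
    q=rep("straps",box&(P[...,2]>.2295)&(P[...,2]<.238)&(S<60)&(V>90))
    m=(abs(P[...,2]-.17)<.005)&box
    q=rep("kilntop",m); r=cv2.minAreaRect(q[:,:2].astype(np.float32)*1000);print("  rect",r)
    q=rep("lidtop",(abs(P[...,2]-.2)<.004)&box&(S<60)); print("  rect",cv2.minAreaRect(q[:,:2].astype(np.float32)*1000))
    return P
E
python3 - <<'E'
import pickle
from meas import *
for n in("top","side"):
    p=pickle.load(open(n+"0.pkl","rb"));P=meas(p,n)
E
```

```text
top knob 22 px [268.1 188.9] med [ 0.5344 -0.0388  0.262 ] min [ 0.5276 -0.0453  0.2547] max [ 0.5408 -0.0324  0.2675]
top keeper 283 px [294.2 122.6] med [ 0.7554 -0.1254  0.2367] min [ 0.7253 -0.1518  0.1904] max [ 0.7871 -0.1043  0.2466]
top keepertop 239 px [294.5 122.2] med [ 0.7562 -0.1258  0.2371] min [ 0.7253 -0.1518  0.232 ] max [ 0.7871 -0.1053  0.2438]
top handle 84 px [234.7 172.1] med [0.5939 0.0675 0.2475] min [0.5388 0.061  0.2397] max [0.6365 0.074  0.2583]
  handle dir 177.85358807298297 -0.0462909769914909 0.0513718280106052
top rod 209 px [269.1 163.1] med [ 0.62   -0.0433  0.2231] min [ 0.5274 -0.1492  0.2154] max [ 0.7269 -0.0302  0.2298]
top straps 64 px [269.2 149.2] med [ 0.6872 -0.0465  0.2325] min [ 0.5266 -0.0599  0.2295] max [0.7012 0.0613 0.2378]
top kilntop 4216 px [279.7 168.5] med [ 0.6052 -0.1067  0.1701] min [ 0.4416 -0.2486  0.165 ] max [0.7916 0.1387 0.175 ]
  rect ((616.3439331054688, -55.184112548828125), (380.31646728515625, 340.28717041015625), 88.29537963867188)
top lidtop 2921 px [252.7 168. ] med [0.6086 0.0128 0.1999] min [ 0.5016 -0.1185  
[... 693 characters left out ...]
52
side rod 238 px [282.1 181.3] med [ 0.6127 -0.0466  0.2225] min [ 0.5264 -0.103   0.2152] max [ 0.7282 -0.0298  0.23  ]
side straps 95 px [304.1 178.1] med [ 0.689  -0.0469  0.2316] min [ 0.6377 -0.1056  0.2296] max [ 0.7551 -0.0286  0.238 ]
side kilntop 5617 px [281.2 220. ] med [ 0.5954 -0.1722  0.17  ] min [ 0.4434 -0.2505  0.165 ] max [0.7921 0.1404 0.175 ]
  rect ((617.362548828125, -55.422088623046875), (384.1579284667969, 340.4217224121094), 88.21882629394531)
side lidtop 3368 px [277.8 177.3] med [0.6085 0.0019 0.1999] min [ 0.5017 -0.1417  0.196 ] max [0.726  0.1178 0.204 ]
  rect ((616.4039916992188, -10.935516357421875), (256.2259521484375, 225.3011932373047), 88.6315689086914)
```

```bash
python3 -m crank '[{"offset":[-0.04,0,0],"spin":0.11},{"offset":[-0.04,0,0],"spin":0.11},{"offset":[-0.02,0.011,-0.02],"spin":0.102},{"offset":[0,0.0216,-0.04],"spin":0},{"offset":[0,0.0216,-0.04],"spin":0},{"offset":[0,0.0216,-0.04],"spin":0},{"offset":[0,0.0216,-0.04],"spin":0},{"offset":[0,0.0216,-0.04],"spin":0},{"offset":[0,0.0216,-0.04],"spin":0}]' 0
```

```text
time_s: 1.8
position: [0.3267, -0.3401, 0.505]
tcp_rot: [[0.0, 1.0, -0.031], [-0.0, -0.031, -1.0], [-1.0, 0.001, 0.0]]
force: [0.2, -0.8, -0.2]
opening: 0.26
```

```bash
python3 -m crank '[{"offset":[0,0.0227,-0.0415],"spin":0},{"offset":[0,0.0227,-0.0415],"spin":0},{"offset":[0,0.0227,-0.0415],"spin":0},{"offset":[0,0.0227,-0.0415],"spin":0},{"offset":[0,0.0227,-0.0415],"spin":0},{"offset":[0,0.0227,-0.0415],"spin":0},{"offset":[0,0.0227,-0.0415],"spin":0},{"offset":[0,0.0227,-0.0415],"spin":0},{"offset":[0,0.0227,-0.0415],"spin":0},{"offset":[0,0,0],"spin":0}]'; python3 - <<'E'
from h import *
s=bot.read_state();a=np.radians(-1.75);o=np.array([.617,-.0453]);r=s["position"][:2]-o
print(s["position"],"kiln",r@[np.cos(a),np.sin(a)],r@[-np.sin(a),np.cos(a)],s["joint_positions"],s["force"])
E
```

```text
time_s: 2.8
position: [0.5434, 0.0297, 0.5048]
tcp_rot: [[0.002, 1.0, -0.024], [0.002, -0.024, -1.0], [-1.0, 0.002, -0.002]]
force: [0.2, -1.0, 0.1]
opening: 0.004
[0.54335238 0.02970804 0.50475418] kiln -0.07590390328540436 0.07272396440010713 [-8.67163772 17.84729387 86.22041206  0.13926362 75.82421285 82.65296451] [ 0.19947919 -0.99777766  0.13730372]
```

```bash
python3 -m crank '[{"offset":[0,0.0225,-0.04],"spin":0},{"offset":[0,0.0225,-0.04],"spin":0},{"offset":[0.02,0,0],"spin":0},{"offset":[0.035,0,0],"spin":0},{"offset":[0.03,0,0],"spin":0},{"offset":[0.015,0,0],"spin":0},{"offset":[0,0,0],"spin":0},{"offset":[0,0,0],"spin":0}]'; cat > st.py <<'E'
from h import *
s=bot.read_state();a=np.radians(-1.75);o=np.array([.617,-.0453]);r=s["position"][:2]-o
print(s["position"].round(4),"kiln",(r@[np.cos(a),np.sin(a)]).round(4),(r@[-np.sin(a),np.cos(a)]).round(4),"F",s["force"].round(2),"rot z",s["tcp_rot"][:,2].round(4),s["time_s"])
E
python3 st.py
python3 - <<'E'
from meas import *
p=bot.capture("side");save(p,"s1.png");meas(p,"side")
E
```

```text
time_s: 3.6
position: [0.5892, 0.1034, 0.4051]
tcp_rot: [[0.0, 1.0, -0.031], [-0.0, -0.031, -1.0], [-1.0, 0.0, 0.0]]
force: [-0.7, 0.7, 0.4]
opening: 0.003
[0.5892 0.1034 0.4051] kiln -0.0323 0.1477 F [-0.69  0.67  0.43] rot z [-3.080e-02 -9.995e-01  2.000e-04] 3.6
side knob 128 px [257.3 157.1] med [ 0.5398 -0.0456  0.2579] min [ 0.5274 -0.0503  0.2173] max [0.6257 0.1842 0.5386]
side keeper 678 px [335.4 195. ] med [ 0.7511 -0.1431  0.2362] min [ 0.5521 -0.1554  0.1837] max [0.7865 0.1816 0.5416]
side keepertop 361 px [341.8 197.6] med [ 0.7559 -0.1328  0.2373] min [ 0.7259 -0.1553  0.232 ] max [ 0.7865 -0.1056  0.2417]
side handle 196 px [266.1 155.5] med [0.5791 0.0632 0.2452] min [ 0.5274 -0.1298  0.2352] max [0.7266 0.0725 0.2608]
  handle dir -119.20477990917571 -0.051763308327706654 0.10055962061709971
side rod 233 px [282.1 181.1] med [ 0.6129 -0.0462  0.2225] min [ 0.5424 -0.1053  0.2163] max [ 0.7274 -0.0288  0.23  ]
side straps 91 px [305. 178.] med [ 0.6898 -0.0472  0.232 ] min [ 0.6376 -0.1056  0.2296] max [ 0.7576 -0.0287  0.2377]
side kilntop 5601 px [281.2 219.8] med [ 0.5955 -0.1725  0.17  ] min [ 0.4432 -0.2506  0.165 ] max [0.7925 0.1404 0.175 ]
  rect ((617.349365234375, -55.45159912109375), (383.40350341796875, 340.75836181640625), 88.36182403564453)
side lidtop 3386 px [277.8 177.3] med [0.6086 0.0017 0.1999] min [ 0.5017 -0.1529  0.196 ] max [0.768  0.1199 0.2039]
  rect ((637.5638427734375, -16.522537231445312), (265.9595031738281, 267.92889404296875), 88.50958251953125)
```

View pics/s1.png

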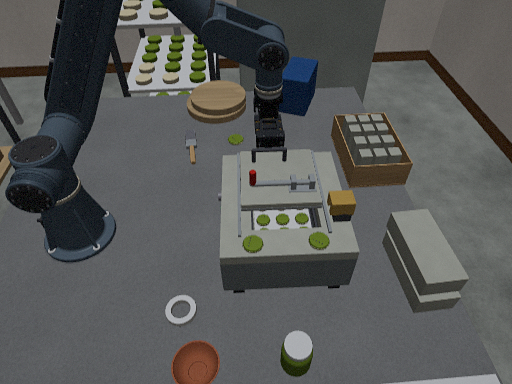

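The closed fingers are just behind (+y of) the handle at about (268,150), with a clear push path. Now pushing.

```bash
python3 -m crank '[{"offset":[0,0,0.008],"spin":0},{"offset":[0,0,0.009],"spin":0},{"offset":[0,0,0.009],"spin":0},{"offset":[0,0,0.009],"spin":0},{"offset":[0,0,0.009],"spin":0}]';python3 st.py; python3 -m crank '[{"offset":[0,0,0.009],"spin":0},{"offset":[0,0,0.009],"spin":0},{"offset":[0,0,0.009],"spin":0},{"offset":[0,0,0.004],"spin":0},{"offset":[0,0,0],"spin":0}]';python3 st.py
```

```text
time_s: 4.15
position: [0.5879, 0.0594, 0.4056]
tcp_rot: [[0.002, 1.0, -0.031], [0.001, -0.031, -1.0], [-1.0, 0.002, -0.001]]
force: [1.5, 3.9, 3.4]
opening: 0.002
[0.5879 0.0594 0.4056] kiln -0.0323 0.1038 F [1.48 3.89 3.45] rot z [-0.0305 -0.9995 -0.001 ] 4.15
time_s: 4.65
position: [0.5866, 0.0278, 0.4043]
tcp_rot: [[-0.001, 1.0, -0.031], [-0.002, -0.031, -1.0], [-1.0, -0.001, 0.002]]
force: [-0.4, 0.3, 0.4]
opening: 0.002
[0.5866 0.0278 0.4043] kiln -0.0326 0.0721 F [-0.37  0.3   0.43] rot z [-0.0308 -0.9995  0.0017] 4.65
```

```bash
python3 - <<'E'
from meas import *
p=bot.capture("side");save(p,"s2.png");P=meas(p,"side")
E
```

```text
side knob 139 px [259.3 171.7] med [ 0.5383 -0.1013  0.2594] min [ 0.526  -0.1066  0.217 ] max [0.6208 0.1073 0.5366]
side keeper 689 px [334.2 195.4] med [ 0.75   -0.1423  0.2363] min [ 0.549  -0.1558  0.1928] max [0.7868 0.0337 0.5326]
side keepertop 361 px [341.9 197.6] med [ 0.7558 -0.1325  0.2372] min [ 0.7259 -0.1549  0.232 ] max [ 0.7868 -0.1058  0.2404]
side handle 74 px [258.  181.2] med [ 0.5385 -0.1014  0.245 ] min [ 0.526  -0.1434  0.2351] max [0.7259 0.0116 0.2599]
  handle dir -111.95139943328014 -0.09893434330641693 0.04807287765163849
side rod 251 px [282.9 196.4] med [ 0.6062 -0.1026  0.2224] min [ 0.5408 -0.113   0.2158] max [ 0.7277 -0.0839  0.2299]
side straps 102 px [307.1 192.3] med [ 0.6876 -0.1033  0.2319] min [ 0.6363 -0.1184  0.2298] max [ 0.7605 -0.0863  0.2379]
side kilntop 5696 px [281.4 216.2] med [ 0.6007 -0.1714  0.17  ] min [ 0.4432 -0.2505  0.165 ] max [0.7919 0.1418 0.175 ]
  rect ((617.1279296875, -54.561737060546875), (386.6146240234375, 340.30084228515625), 88.31100463867188)
side lidtop 3770 px [279.7 192.2] med [ 0.6072 -0.0565  0.2   ] min [ 0.4991 -0.1634  0.196 ] max [0.7199 0.0653 0.204 ]
  rect ((609.7303466796875, -49.30230712890625), (223.1084747314453, 214.8461151123047), 88.2218246459961)
```

View pics/s2.png

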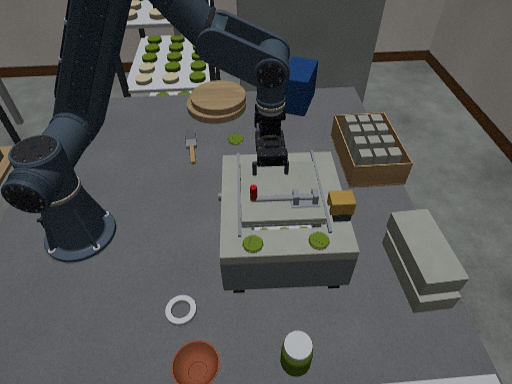

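The lid has moved about 56 mm (knob at (254,192), keeper at (341,200)). About 25 mm is left, so I'll slow down.

```bash
python3 -m crank '[{"offset":[0,0,0.005],"spin":0},{"offset":[0,0,0.006],"spin":0},{"offset":[0,0,0.006],"spin":0},{"offset":[0,0,0.002],"spin":0}]';python3 st.py; python3 -m crank '[{"offset":[0,0,0.0015],"spin":0},{"offset":[0,0,0.0015],"spin":0}]';python3 st.py; python3 -m crank '[{"offset":[0,0,0.001],"spin":0},{"offset":[0,0,0.001],"spin":0}]';python3 st.py
```

```text
time_s: 5.1
position: [0.5858, 0.0095, 0.4042]
tcp_rot: [[-0.002, 1.0, -0.031], [0.0, -0.031, -1.0], [-1.0, -0.002, -0.0]]
force: [-0.6, 3.6, -0.9]
opening: 0.006
[0.5858 0.0095 0.4042] kiln -0.0328 0.0538 F [-0.63  3.62 -0.87] rot z [-0.0306 -0.9995 -0.    ] 5.1
time_s: 5.3
position: [0.5859, 0.0069, 0.4046]
tcp_rot: [[-0.001, 1.0, -0.03], [0.0, -0.03, -1.0], [-1.0, -0.001, -0.0]]
force: [-0.4, 2.5, -1.6]
opening: 0.008
[0.5859 0.0069 0.4046] kiln -0.0327 0.0513 F [-0.43  2.49 -1.63] rot z [-3.030e-02 -9.995e-01 -3.000e-04] 5.3
time_s: 5.5
position: [0.5859, 0.005, 0.4047]
tcp_rot: [[-0.0, 1.0, -0.03], [0.0, -0.03, -1.0], [-1.0, -0.0, -0.0]]
force: [-1.4, 2.9, -0.8]
opening: 0.007
[0.5859 0.005  0.4047] kiln -0.0326 0.0493 F [-1.44  2.86 -0.84] rot z [-3.010e-02 -9.995e-01 -1.000e-04] 5.5
```

```bash
for i in 1; do python3 -m crank '[{"offset":[0,0,0.001],"spin":0},{"offset":[0,0,0.001],"spin":0}]';done; python3 -m crank '[{"offset":[0,0,0.001],"spin":0},{"offset":[0,0,0],"spin":0}]';python3 st.py
```

```text
time_s: 5.7
position: [0.5858, 0.003, 0.4047]
tcp_rot: [[-0.0, 1.0, -0.03], [0.0, -0.03, -1.0], [-1.0, -0.0, -0.0]]
force: [-1.4, 3.3, -1.2]
opening: 0.002
time_s: 5.9
position: [0.5859, 0.0018, 0.4048]
tcp_rot: [[0.0, 1.0, -0.03], [-0.0, -0.03, -1.0], [-1.0, 0.0, 0.0]]
force: [-1.1, 2.3, -0.4]
opening: 0.008
[0.5859 0.0018 0.4048] kiln -0.0325 0.0461 F [-1.12  2.26 -0.4 ] rot z [-3.020e-02 -9.995e-01  3.000e-04] 5.9
```

```bash
python3 -m crank '[{"offset":[0,0,0.001],"spin":0},{"offset":[0,0,0.001],"spin":0}]'; python3 -m crank '[{"offset":[0,0,0.001],"spin":0},{"offset":[0,0,0],"spin":0}]';python3 - <<'E'
from meas import *
p=bot.capture("side");save(p,"s3.png");P=meas(p,"side")
cv2.imwrite("pics/s3z.png",cv2.resize(p["pixels"][120:310,180:380],None,fx=3.0,fy=3.0,interpolation=cv2.INTER_CUBIC))
E
```

```text
time_s: 6.1
position: [0.5859, 0.0008, 0.4048]
tcp_rot: [[0.0, 1.0, -0.031], [0.003, -0.031, -1.0], [-1.0, 0.0, -0.003]]
force: [-1.0, 8.3, 0.7]
opening: 0.004
time_s: 6.3
position: [0.5859, 0.0005, 0.4049]
tcp_rot: [[0.001, 1.0, -0.031], [0.005, -0.031, -1.0], [-1.0, 0.0, -0.005]]
force: [-0.2, 9.6, -0.5]
opening: 0.004
side knob 132 px [259.6 176. ] med [ 0.5365 -0.1269  0.2597] min [ 0.5264 -0.132   0.2181] max [0.6193 0.0799 0.5409]
side keeper 687 px [334.6 196.1] med [ 0.7505 -0.1424  0.2364] min [ 0.548  -0.1561  0.1842] max [0.7866 0.0074 0.5411]
side keepertop 362 px [342.  197.6] med [ 0.7563 -0.1328  0.2374] min [ 0.7256 -0.1558  0.232 ] max [ 0.7866 -0.1058  0.2414]
side handle 73 px [259.2 187. ] med [ 0.5391 -0.127   0.2447] min [ 0.5247 -0.1319  0.2361] max [ 0.7256 -0.0114  0.2591]
  handle dir -114.96314336827334 -0.09871297138947674 0.05301414462667728
side rod 266 px [285.2 203.7] med [ 0.61   -0.1282  0.2225] min [ 0.5242 -0.1406  0.2162] max [ 0.7273 -0.1055  0.23  ]
side straps 108 px [306.4 199.4] med [ 0.6675 -0.1259  0.2321] min [ 0.5245 -0.1428  0.2295] max [ 0.7575 -0.1027  0.2375]
side kilntop 5438 px [280.9 212.4] med [ 0.6011 -0.1608  0.17  ] min [ 0.4433 -0.2506  0.165 ] max [0.7918 0.1405 0.175 ]
  rect ((617.5172119140625, -54.43345642089844), (385.45654296875, 340.8891906738281), 88.16512298583984)
side lidtop 3960 px [280.6 199.4] med [ 0.6068 -0.0838  0.2   ] min [ 0.4991 -0.19    0.196 ] max [0.7186 0.0372 0.204 ]
  rect ((608.8516235351562, -75.88058471679688), (223.07281494140625, 214.85301208496094), 88.2750015258789)
```

View pics/s3z.png

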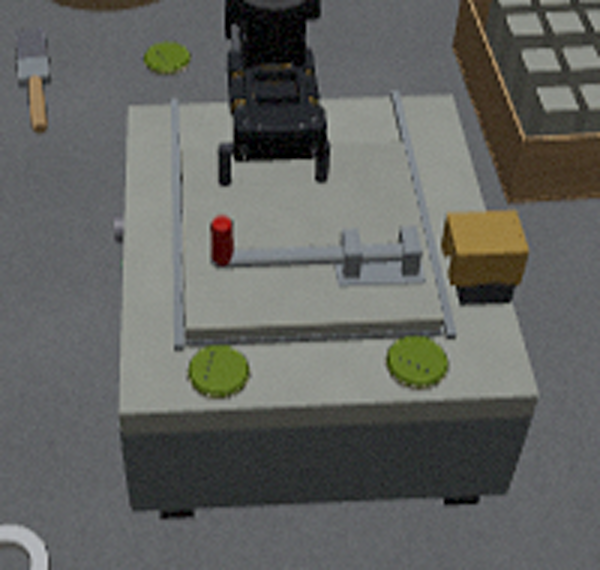

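The lid is on its stop: pose stuck and force rising. I'll press once more to confirm, then retreat and go to behind the knob.

```bash
python3 -m crank '[{"offset":[0,0,0.001],"spin":0},{"offset":[0,0,0],"spin":0}]'; python3 st.py; python3 -m crank '[{"offset":[0,0,-0.008],"spin":0},{"offset":[-0.01,0,-0.01],"spin":0},{"offset":[-0.04,0,0],"spin":0},{"offset":[-0.035,0,0],"spin":0},{"offset":[0,-0.022,0.035],"spin":0},{"offset":[0,-0.022,0.035],"spin":0},{"offset":[0,-0.022,0.035],"spin":0},{"offset":[0,-0.0215,0.034],"spin":0},{"offset":[0,0,0],"spin":0},{"offset":[0,0,0],"spin":0}]';python3 st.py
```

```text
time_s: 6.55
position: [0.5858, 0.0002, 0.4049]
tcp_rot: [[0.001, 1.0, -0.031], [0.007, -0.031, -1.0], [-1.0, 0.001, -0.007]]
force: [-0.9, 11.5, 0.1]
opening: 0.002
[5.858e-01 2.000e-04 4.049e-01] kiln -0.0325 0.0445 F [-0.95 11.51  0.05] rot z [-0.0308 -0.9995 -0.0066] 6.55
time_s: 7.55
position: [0.4947, -0.1212, 0.4909]
tcp_rot: [[0.002, 0.999, -0.033], [-0.002, -0.033, -0.999], [-1.0, 0.002, 0.002]]
force: [-0.0, 0.3, 0.4]
opening: 0.006
[ 0.4947 -0.1212  0.4909] kiln -0.1199 -0.0796 F [-0.02  0.34  0.41] rot z [-0.0326 -0.9995  0.0015] 7.55
```

```bash
python3 - <<'E'
from meas import *
for n in("top","side"):
    p=bot.capture(n);save(p,n[0]+"4.png");meas(p,n)
    a=(120,310,180,380) if n=="side" else (95,235,190,350)
    cv2.imwrite("pics/%s4z.png"%n[0],cv2.resize(p["pixels"][a[0]:a[1],a[2]:a[3]],None,fx=3.0,fy=3.0,interpolation=cv2.INTER_CUBIC))
E
```

```text
top knob none
top keeper 282 px [294.2 122.6] med [ 0.755  -0.1256  0.2373] min [ 0.7248 -0.1522  0.1902] max [ 0.7865 -0.1046  0.2455]
top keepertop 248 px [294.6 122.2] med [ 0.7557 -0.1259  0.2377] min [ 0.7253 -0.1522  0.2321] max [ 0.7865 -0.1053  0.2439]
top handle 83 px [259.9 172.1] med [ 0.5911 -0.0135  0.248 ] min [ 0.5387 -0.0168  0.2416] max [ 0.636  -0.0101  0.2536]
  handle dir 178.8259670476252 -0.045741808368773194 0.05161305469403266
top rod 133 px [294.1 154.3] med [ 0.6557 -0.1259  0.2241] min [ 0.5957 -0.1495  0.2154] max [ 0.7265 -0.1125  0.2299]
top straps 62 px [294.3 149.8] med [ 0.6482 -0.1252  0.2323] min [ 0.605  -0.142   0.2296] max [ 0.6976 -0.112   0.2368]
top kilntop 4284 px [258.5 161.3] med [0.6461 0.0436 0.1702] min [ 0.4416 -0.2486  0.165 ] max [0.7925 0.1389 0.175 ]
  rect ((616.5297241210938, -55.116302490234375), (380.427978515625, 340.76220703125), 88.24124908447266)
top lidtop 2240 px [274.  162.5] med [ 0.6319 -0.0542  0.2   ] min [ 0.5018 -0.1857  0.196 ] max [0.7269 0.0362 0.204 ]
  rect ((614.3280639648438, -74.65159606933594), (220.8733367
[... 617 characters left out ...]
ide rod 281 px [285.8 203.6] med [ 0.6109 -0.1281  0.2225] min [ 0.5242 -0.1424  0.2156] max [ 0.7275 -0.0163  0.23  ]
side straps 108 px [308.2 199.2] med [ 0.6864 -0.1263  0.2318] min [ 0.6357 -0.1438  0.2297] max [ 0.7605 -0.1039  0.2377]
side kilntop 5178 px [286.3 214.1] med [ 0.6281 -0.1719  0.17  ] min [ 0.4433 -0.251   0.165 ] max [0.7927 0.1393 0.175 ]
  rect ((617.4374389648438, -54.15278625488281), (385.9137878417969, 340.6846618652344), 88.22185516357422)
side lidtop 3817 px [282.2 200.1] med [ 0.6112 -0.0881  0.2   ] min [ 0.499  -0.1885  0.196 ] max [0.7276 0.0339 0.204 ]
  rect ((614.7938232421875, -75.68341827392578), (221.5291748046875, 227.3629150390625), 88.47174835205078)
```

View pics/s4z.png

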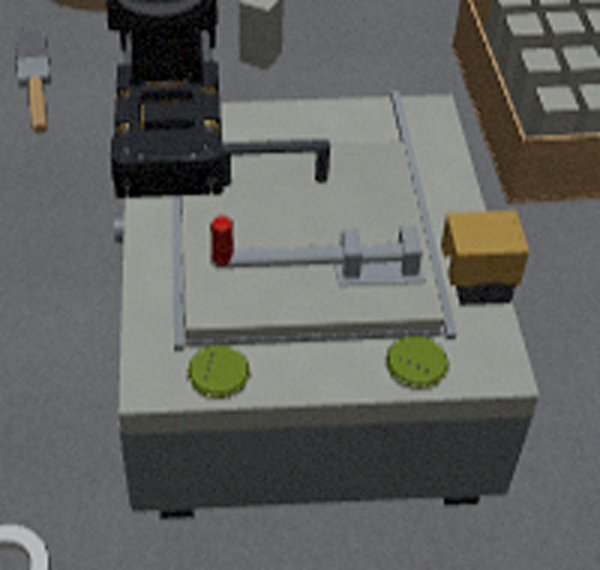

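View pics/t4z.png

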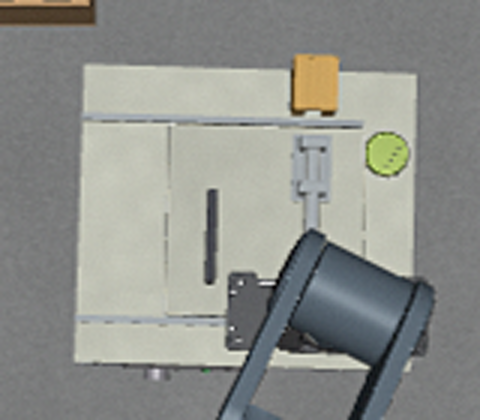

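The lid stayed shut (81 mm of handle travel). The bolt is in line with the keeper (rod at (311,165), keeper at (315,85) in the zoom). Descending behind the knob.

```bash
python3 -m crank '[{"offset":[0.03,0,0],"spin":0},{"offset":[0.03,0,0],"spin":0},{"offset":[0.019,0,0],"spin":0},{"offset":[0,0,0],"spin":0},{"offset":[0,0,0],"spin":0}]';python3 st.py; python3 -m crank '[{"offset":[0,0.008,0],"spin":0},{"offset":[0,0.008,0],"spin":0},{"offset":[0,0.005,0],"spin":0},{"offset":[0,0,0],"spin":0}]';python3 st.py
```

```text
time_s: 8.15
position: [0.4956, -0.1197, 0.411]
tcp_rot: [[0.0, 1.0, -0.028], [-0.0, -0.028, -1.0], [-1.0, 0.0, 0.0]]
force: [-0.0, 0.2, 0.4]
opening: 0.004
[ 0.4956 -0.1197  0.411 ] kiln -0.1191 -0.078 F [-0.03  0.22  0.39] rot z [-2.840e-02 -9.996e-01  2.000e-04] 8.15
time_s: 8.55
position: [0.5165, -0.1211, 0.4113]
tcp_rot: [[0.001, 1.0, -0.03], [-0.001, -0.03, -1.0], [-1.0, 0.001, 0.001]]
force: [-0.2, -0.6, 0.3]
opening: 0.008
[ 0.5165 -0.1211  0.4113] kiln -0.0982 -0.0789 F [-0.22 -0.58  0.32] rot z [-2.980e-02 -9.996e-01  8.000e-04] 8.55
```

```bash
python3 -m crank '[{"offset":[0,0.004,0],"spin":0},{"offset":[0,0.004,0],"spin":0},{"offset":[0,0.004,0],"spin":0},{"offset":[0,0,0],"spin":0}]';python3 st.py;  python3 -m crank '[{"offset":[0,0.005,0],"spin":0},{"offset":[0,0.005,0],"spin":0},{"offset":[0,0.004,0],"spin":0}]';python3 st.py
python3 - <<'E'
from meas import *
for n in("side",):
    p=bot.capture(n);save(p,n[0]+"5.png");meas(p,n)
    a=(120,310,180,380) if n=="side" else (95,235,190,350)
    cv2.imwrite("pics/%s5z.png"%n[0],cv2.resize(p["pixels"][a[0]:a[1],a[2]:a[3]],None,fx=3.0,fy=3.0,interpolation=cv2.INTER_CUBIC))
E
```

```text
time_s: 8.95
position: [0.5281, -0.1215, 0.4108]
tcp_rot: [[0.001, 1.0, -0.03], [-0.0, -0.03, -1.0], [-1.0, 0.001, 0.0]]
force: [-2.6, -1.2, 2.0]
opening: 0.003
[ 0.5281 -0.1215  0.4108] kiln -0.0865 -0.0788 F [-2.65 -1.18  1.98] rot z [-3.030e-02 -9.995e-01  1.000e-04] 8.95
time_s: 9.25
position: [0.542, -0.1219, 0.4107]
tcp_rot: [[-0.0, 1.0, -0.03], [-0.0, -0.03, -1.0], [-1.0, -0.0, 0.0]]
force: [-4.3, -1.5, 2.1]
opening: 0.003
[ 0.542  -0.1219  0.4107] kiln -0.0726 -0.0788 F [-4.34 -1.46  2.13] rot z [-3.020e-02 -9.995e-01  1.000e-04] 9.25
side knob 22 px [255.  163.3] med [ 0.54   -0.1557  0.3679] min [ 0.4424 -0.2158  0.3024] max [ 0.5758 -0.0427  0.6306]
side keeper 690 px [331.9 199. ] med [ 0.7504 -0.1462  0.2363] min [ 0.4157 -0.2176  0.1809] max [ 0.7866 -0.1015  0.6292]
side keepertop 360 px [341.9 197.7] med [ 0.7562 -0.1324  0.2372] min [ 0.7258 -0.1545  0.232 ] max [ 0.7865 -0.1057  0.2409]
side handle 63 px [281.3 168.6] med [ 0.6154 -0.0191  0.2446] min [ 0.5933 -0.0232  0.2359] max [ 0.6371 -0.0153  0.2499]
  handle dir 0.20713285747926571 -0.02285777063164921 0.020941282179888367
side rod 225 px [301.4 202.8] med [ 0.6585 -0.1294  0.2224] min [ 0.5895 -0.1426  0.2154] max [ 0.7285 -0.0169  0.23  ]
side straps 107 px [308.6 199.3] med [ 0.6862 -0.1274  0.2322] min [ 0.6356 -0.1436  0.2296] max [ 0.7577 -0.1037  0.2379]
side kilntop 5407 px [282.1 212.4] med [ 0.6183 -0.1614  0.17  ] min [ 0.4435 -0.2515  0.165 ] max [0.7915 0.1415 0.175 ]
  rect ((617.278564453125, -54.98420715332031), (384.4011535644531, 340.4927062988281), 88.19827270507812)
side lidtop 2953 px [288.3 202.8] med [ 0.633  -0.1285  0.2001] min [ 0.499 -0.189  0.196] max [0.7189 0.0362 0.204 ]
  rect ((608.95361328125, -74.6857681274414), (224.626220703125, 214.9729766845703), 88.25035858154297)
```

View pics/s5z.png

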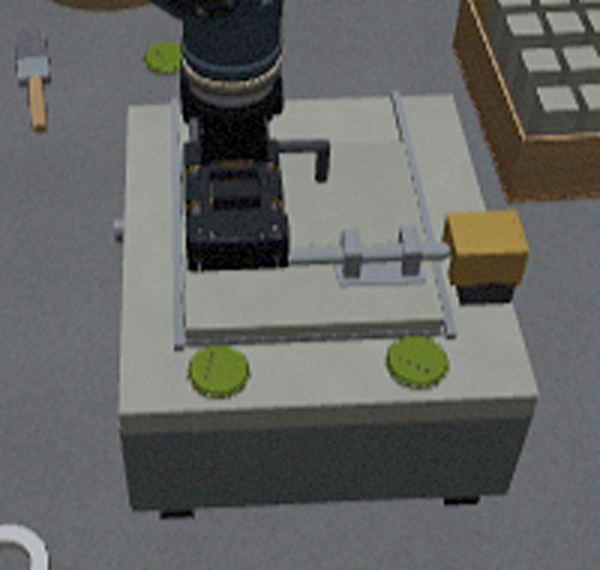

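The bolt tip (447,250) is at the keeper mouth and moving freely at about 4 N. I'll continue slowly and watch the force.

```bash
python3 -m crank '[{"offset":[0,0.003,0],"spin":0},{"offset":[0,0.003,0],"spin":0}]';  python3 -m crank '[{"offset":[0,0.002,0],"spin":0},{"offset":[0,0.002,0],"spin":0}]'; python3 -m crank '[{"offset":[0,0.002,0],"spin":0},{"offset":[0,0,0],"spin":0}]';python3 st.py
```

```text
time_s: 9.5
position: [0.5478, -0.122, 0.4107]
tcp_rot: [[-0.0, 1.0, -0.03], [-0.0, -0.03, -1.0], [-1.0, -0.0, 0.0]]
force: [-3.9, -1.9, 3.5]
opening: 0.008
time_s: 9.7
position: [0.5518, -0.1221, 0.4107]
tcp_rot: [[-0.0, 1.0, -0.03], [-0.0, -0.03, -1.0], [-1.0, -0.0, 0.0]]
force: [-3.7, -1.5, 1.8]
opening: 0.003
time_s: 9.9
position: [0.554, -0.1222, 0.4107]
tcp_rot: [[0.001, 1.0, -0.03], [-0.0, -0.03, -1.0], [-1.0, 0.001, 0.0]]
force: [-3.1, -1.4, 2.0]
opening: 0.001
[ 0.554  -0.1222  0.4107] kiln -0.0606 -0.0788 F [-3.1  -1.39  2.04] rot z [-3.030e-02 -9.995e-01  1.000e-04] 9.9
```

```bash
f(){ grep -E 'position|force'; }; python3 -m crank '[{"offset":[0,0.001,0],"spin":0},{"offset":[0,0.001,0],"spin":0}]'|f;  python3 -m crank '[{"offset":[0,0.001,0],"spin":0},{"offset":[0,0.001,0],"spin":0}]'|f; python3 -m crank '[{"offset":[0,0.001,0],"spin":0},{"offset":[0,0.001,0],"spin":0}]' |f
```

```text
position: [0.5557, -0.1222, 0.4107]
force: [-3.7, -1.3, 1.9]
position: [0.5577, -0.1223, 0.4107]
force: [-4.1, -2.2, 3.1]
position: [0.5598, -0.1223, 0.4107]
force: [-4.1, -2.3, 1.2]
```

```bash
f(){ grep -E 'position|force'; }; python3 -m crank '[{"offset":[0,0.001,0],"spin":0},{"offset":[0,0.001,0],"spin":0}]'|f;  python3 -m crank '[{"offset":[0,0.001,0],"spin":0}]'|f; python3 -m crank '[{"offset":[0,0.001,0],"spin":0}]' |f
```

```text
position: [0.5618, -0.1224, 0.4107]
force: [-4.1, -2.4, 1.6]
position: [0.5628, -0.1224, 0.4107]
force: [-4.7, -2.1, 1.6]
position: [0.5638, -0.1224, 0.4107]
force: [-4.5, -2.7, 2.1]
```

```bash
f(){ grep -E 'position|force'; }; python3 -m crank '[{"offset":[0,0.001,0],"spin":0}]'|f;  python3 -m crank '[{"offset":[0,0.001,0],"spin":0}]'|f
```

```text
position: [0.5648, -0.1225, 0.4107]
force: [-4.1, -2.2, 1.1]
position: [0.5658, -0.1225, 0.4107]
force: [-3.8, -1.5, 1.7]
```

```bash
f(){ grep -E 'position|force'; }; python3 -m crank '[{"offset":[0,0.001,0],"spin":0}]'|f;  python3 -m crank '[{"offset":[0,0.001,0],"spin":0}]'|f;  python3 -m crank '[{"offset":[0,0.001,0],"spin":0}]'|f
```

```text
position: [0.5668, -0.1225, 0.4107]
force: [-4.8, -2.1, 1.7]
position: [0.5677, -0.1226, 0.4107]
force: [-3.8, -2.7, 1.3]
position: [0.5687, -0.1226, 0.4107]
force: [-4.7, -1.8, 1.5]
```

```bash
f(){ grep -E 'position|force'; }; python3 -m crank '[{"offset":[0,0.001,0],"spin":0}]'|f;  python3 -m crank '[{"offset":[0,0.001,0],"spin":0}]'|f
```

```text
position: [0.5694, -0.1226, 0.4107]
force: [-6.1, -1.7, 3.0]
position: [0.5701, -0.1226, 0.4107]
force: [-7.6, -2.8, 2.9]
```

Pad found (baseline about 4.3 N, now rising). I'll load it to about 10 N.

```bash
f(){ grep -E 'position|force'; }; python3 -m crank '[{"offset":[0,0.001,0],"spin":0},{"offset":[0,0,0],"spin":0}]'|f;  python3 -m crank '[{"offset":[0,0.001,0],"spin":0},{"offset":[0,0,0],"spin":0}]'|f
```

```text
position: [0.5708, -0.1227, 0.4107]
force: [-7.4, -2.6, 3.6]
position: [0.5715, -0.1226, 0.4107]
force: [-8.6, -3.0, 4.2]
```

```bash
f(){ grep -E 'position|force'; }; python3 -m crank '[{"offset":[0,0.001,0],"spin":0},{"offset":[0,0,0],"spin":0}]'|f
```

```text
position: [0.5721, -0.1227, 0.4107]
force: [-9.2, -3.4, 5.2]
```

```bash
f(){ grep -E 'position|force'; }; python3 -m crank '[{"offset":[0,0.001,0],"spin":0},{"offset":[0,0,0],"spin":0}]'|f;  python3 -m crank '[{"offset":[0,0.001,0],"spin":0},{"offset":[0,0,0],"spin":0}]'|f
```

```text
position: [0.5728, -0.1227, 0.4107]
force: [-11.5, -3.4, 5.3]
position: [0.5735, -0.1227, 0.4107]
force: [-12.7, -2.9, 6.0]
```

```bash
f(){ grep -E 'position|force'; }; python3 -m crank '[{"offset":[0,0.001,0],"spin":0},{"offset":[0,0,0],"spin":0},{"offset":[0,0,0],"spin":0}]'|f; python3 - <<'E'
from h import *
F=[]
for i in range(3): bot.capture("side");F.append(bot.read_state()["force"])
print(np.round(F,1))
E
```

```text
position: [0.5741, -0.1227, 0.4106]
force: [-13.4, -2.9, 8.2]
[[-14.   -3.8   8.1]
 [-13.3  -3.1   7.4]
 [-14.3  -3.2   7.2]]
```

About 9.5 N on the pad. Backing off gently along -x, then up.

```bash
python3 -m crank '[{"offset":[0,-0.002,0],"spin":0},{"offset":[0,-0.003,0],"spin":0},{"offset":[0,-0.005,0],"spin":0},{"offset":[0,-0.01,0],"spin":0},{"offset":[0,-0.015,0],"spin":0},{"offset":[-0.03,0,0],"spin":0},{"offset":[-0.04,0,0],"spin":0},{"offset":[-0.02,-0.04,0],"spin":0},{"offset":[0,-0.04,0],"spin":0},{"offset":[0,0,0],"spin":0}]'; python3 - <<'E'
from meas import *
for n in("top","side"):
    p=bot.capture(n);save(p,n[0]+"6.png");meas(p,n)
    a=(120,310,180,380) if n=="side" else (95,235,190,350)
    cv2.imwrite("pics/%s6z.png"%n[0],cv2.resize(p["pixels"][a[0]:a[1],a[2]:a[3]],None,fx=3.0,fy=3.0,interpolation=cv2.INTER_CUBIC))
print(bot.read_state()["time_s"])
E
```

```text
time_s: 14.05
position: [0.4576, -0.1176, 0.501]
tcp_rot: [[-0.002, 1.0, -0.031], [0.002, -0.031, -1.0], [-1.0, -0.002, -0.002]]
force: [-0.1, 0.4, 0.3]
opening: 0.008
top knob 25 px [293.7 172.6] med [ 0.5886 -0.1223  0.2618] min [ 0.5792 -0.1287  0.2299] max [ 0.5959 -0.1152  0.2666]
top keeper 281 px [294.1 122.6] med [ 0.7553 -0.1255  0.2372] min [ 0.7254 -0.1522  0.1898] max [ 0.7865 -0.1044  0.2471]
top keepertop 237 px [294.5 122.2] med [ 0.756  -0.1257  0.2379] min [ 0.7254 -0.1522  0.2321] max [ 0.7865 -0.1052  0.2439]
top handle 83 px [261.1 172.1] med [ 0.5906 -0.0135  0.2471] min [ 0.5384 -0.126   0.2394] max [ 0.6361 -0.0102  0.2561]
  handle dir -177.2179038063572 -0.04592026777319464 0.051628233494869606
top rod 166 px [293.9 151. ] med [ 0.6659 -0.1259  0.2233] min [ 0.5797 -0.1427  0.215 ] max [ 0.7273 -0.1123  0.23  ]
top straps 64 px [294.3 149.3] med [ 0.6483 -0.1282  0.2327] min [ 0.635  -0.1418  0.2296] max [ 0.7176 -0.1117  0.2376]
top kilntop 4160 px [257.9 159.6] med [0.6498 0.0471 0.17  ] min [ 0.4487 -0.2487  0.165 ] max [0.7926 0.1389 0.175 ]
  rect ((616.
[... 887 characters left out ...]
6
side rod 218 px [303.4 202.9] med [ 0.662  -0.1294  0.2223] min [ 0.58   -0.1414  0.2152] max [ 0.7283 -0.1035  0.23  ]
side straps 112 px [308.2 199.2] med [ 0.6863 -0.1256  0.2317] min [ 0.636  -0.1428  0.2295] max [ 0.7554 -0.1031  0.2377]
side kilntop 5444 px [284.  211.7] med [ 0.6175 -0.1607  0.17  ] min [ 0.4433 -0.2511  0.1651] max [0.7918 0.1404 0.175 ]
  rect ((616.98779296875, -53.78544616699219), (386.1781005859375, 340.2119140625), 88.24546813964844)
side lidtop 4145 px [279.2 199.2] med [ 0.6009 -0.085   0.1999] min [ 0.499  -0.1886  0.196 ] max [0.7594 0.038  0.204 ]
  rect ((631.259765625, -75.5130615234375), (222.67210388183594, 260.3949279785156), 88.51902770996094)
14.15
```

View pics/s6z.png

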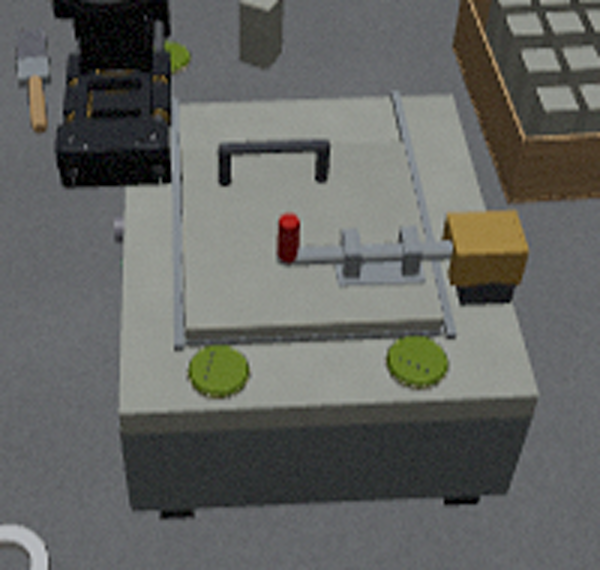

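View pics/t6z.png

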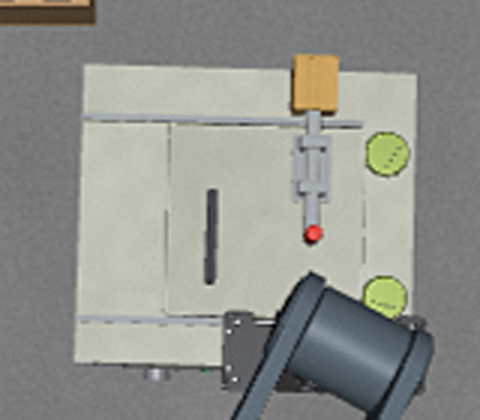

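The rod enters the keeper at (450,248), the knob sits at (288,238), the lid is shut and the tiles haven't moved. The robot is clear, so I'm handing in.

```bash
python3 -c "
from rig import bot
print(bot.hand_in())"
```

```text
the job is handed in; nothing more can be done
None
```

The lid is shut, the bolt is resting on the sprung pad in the keeper, and I've handed the job in at about 14 s of the 48 s allowed. No verdict is reported.

- **Lid:** I pushed it shut with closed fingers on the bar handle, about 81 mm. At the stop the force rose to about 11.5 N and the lid stopped moving. The handle's measured position was the same after I backed off and again at the end.
- **Bolt:** I pushed the red knob from behind. It slid at about 4 N, and the force began rising with the tip roughly 27 mm past the mouth, within the 18–36 mm given for the pad.
- **Pad load:** I pressed until the wrist read about 14 N. That is roughly 9.5 N on the pad after taking off the bolt's friction.
- **Last checks:** After I let go, the bolt stood about 53 mm forward of its start and still inside the keeper. The ledge tiles looked unmoved in the pictures. I did not measure the objects on the table. The gripper was clear of everything, with the force near zero.

**Readings that disagreed:** The force rose only 1.5–2 N per mm while I pressed the pad, instead of the stated 3 N per mm. I put this down to the arm and fingers flexing. Judged by travel alone, the pad load would be at most about 16 N, still under the 20 N limit. There was also a side and upward force of a few newtons while pushing the knob, which was gone after release.

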